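# Load the strap-end die into the hand press

### The job

Take the white pallet that carries the long pointed strap-end die and put it flat between the guide rails of the hand press, die end first, then slide it in under the overhanging guard until it meets the back stop, and press it firmly but gently home there for a moment, square to the press. Do not ram it against the stop, and leave the other pallet, the mallet, the bottle and the tool pot where they are. Finish with the pallet released and resting against the stop.

Things in the scene. Friction and masses are not known exactly. Their poses are not given: they have to be found in the camera images.
- strap_pallet: Loose white plastic slab, 120 long (its x) x 60 wide (its y) x 24 mm thick, about 0.4 kg (varies), gripped across its width from above. Origin: centre of the underside; z up. Starts flat on the table, its +x (die) end pointing away from the robot within 0.3 rad.
- die (a point): On the strap pallet, 25 mm from its origin along +x, at the top of its die, 52 mm above the underside. The die: a fixed upright steel outline, straight-sided with a pointed +x end, 28 mm wide, from 5 mm behind to 54 mm ahead of the pallet's origin.
- lead_end (a point): Middle of the bottom edge of the strap pallet's leading (+x) end, 60 mm from its origin. Axes as the pallet's.
- round_pallet: The other pallet: same white slab, but with a round die of 44 mm diameter. Starts beside the strap pallet, on either side of it. Leave it alone.
- press: Fixed, rigid grey hand press. Origin: on the table straight below the front edge of its overhanging guard. +x is the way a pallet slides in (away from the robot within 0.2 rad), z up. Flat bed, its top 20 mm above the table, from x = -150 to +240 mm, 130 mm wide. Column at x = 185 to 240 mm, 290 mm tall; its lever is only for show.
- rails (a point): On the bed's top, midway between the ends of the two flared rails, at press x = -90 mm. Rails are 8 mm high. They narrow from about 85 mm apart (inside) here to 64 mm at press x = -45 mm, then run straight at 64 mm (2 mm beside the pallet on each side) to beyond the stop. Axes as the press's.
- mouth (a point): On the bed's top below the middle of the guard's front edge (press x = 0, z = 20 mm). The guard (steel strip, clear sheet, then steel platen) overhangs all beyond it: 120 mm wide, underside 66 mm above the bed, top 80 mm. Above it the ram starts at press x = 95 mm, with a 75 mm wide head 140 mm above the bed. Axes as the press's.
- stop: Fixed, rigid steel back stop on the bed under the platen, 50 mm wide, 18 mm high. Origin: bottom middle of the face the pallet meets; x as the press's. Set 132 to 146 mm inside the guard's edge: a pallet that is home has its rear end 12 to 26 mm under the guard, out of reach of vertical fingers (tilt them). Sliding takes 1 to 8 N; the stop is felt as a sharp rise.
- mallet: Bystander: mallet lying on the table, white 48 mm head, wooden handle. Leave it alone.
- bottle: Bystander: water bottle, 64 mm diameter, 190 mm high. Leave it alone.
- toolpot: Bystander: empty steel pot, 80 mm diameter, 100 mm high. Leave it alone.
Mind the look-alikes: they are no part of the job. Leave any blue, green or orange look-alike of the strap_pallet alone.

How it is judged:
By the outcome, as a careful person would: the job done as asked, in the order asked, and still so for the second after the job is handed in, with the robot touching nothing.
It also fails if it takes over 64 s, if anything falls off the work surface, if the arm or the gripper's body presses on something with over 40 N, if the wrist force passes 120 N, or if a joint passes its speed limit or range.

### The arm

A 6-joint arm with a two-finger parallel gripper is mounted at the origin on the work surface. World frame = base frame: x ahead of the robot, y to its left, z up, the work surface at z = 0. Lengths are in mm, angles in rad, forces in N, time in s.
With the tool pointing down it reaches from about 400 to 925 mm from the base axis. Payload 12.5 kg.
Tool frame: the origin (TCP) lies on the mounting face of the last link; the fingertips stand 190 mm ahead of it and the grasp point (between the pads) lies 171 mm ahead of it; z points along the fingers, y is the line along which they close (so a half turn about z gives the same grasp; the last joint's range is limited). The gripper opens to 95 mm and grips with 3 to 60 N. Pads are 20 mm wide; open, the fingers measure 119 mm over their backs; the gripper's body (75 mm by 180 mm) begins 59 mm behind the grasp point.
Start: joints at [1.244, 0.491, 1.559, -0, 1.092, -0.106], TCP at [136.857, 609.832, 404.761] pointing down, gripper open.
Joint ranges: [-3.1, 3.1], [-0.84, 2.19], [0.05, 2.79], [-1.13, 4.28], [0.06, 2.93], [-2.69, 2.69]. Speed limits (rad/s): [2.22, 2.22, 2.79, 3.14, 3.14, 3.14].

### API

Orientations are given as [roll, pitch, yaw] about the fixed x, y, z axes, in that order (R = Rz(yaw) Ry(pitch) Rx(roll)).
In Python, from cell import * gives the robot as it stands.
- The arm moves only by the tool arm_command, never from a script. Its argument "rows" is a list that holds one entry, the list of rows, each a list of 7 numbers: the shift along the tool's x, y, z normalised to -1 to 1, where 1 is 0.15 m, then the turn, a rotation vector about the tool's x, y, z normalised to -1 to 1, where 1 is 360 degrees, then the opening, from -1 (shut) to 1 (fully open). A call has 1 to 10 rows; each row is the pose to reach, as a shift and turn from the pose commanded when the call began, along the tool's axes at that moment, turning the shorter way round; what a row does not reach only later rows make up. A row lasts 1/12 s, in which the tool goes at most 41.7 mm and 7.16 degrees, less where a joint would pass 70% of its speed; a pose out of reach is approached as far as the arm can. A call with a number of a shift or a turn outside -1 to 1 is refused whole. A call with a gripper value outside its range is refused whole. The fingers move at their own pace and stop on an object; the grip force is fixed at half the most. Time passes only in rows, so rows that repeat a pose let the fingers close. It gives the time, the measured TCP pose, the force, the opening and the grip force at its end, in the units of the state.
- state(): the state, without advancing time (a new reading comes with each control period).
- read_camera(name): name is "side" or "top"; returns (picture, depth): 400x640x3 uint8, red, green, blue; 400x640 float32, mm along the optical axis (not along the pixel's ray), 0 where there is no reading.
- get_calibration(name): a dict with "camera_matrix" (3x3 intrinsics, pixels), "D" ([k1, k2, p1, p2, k3] as OpenCV has them; the pictures are not rectified), "position" and "orientation" of the camera in the world. Camera axes: x right, y up, looking along -z (the intrinsics and any distortion apply to the point x, -y, -z); pixel columns grow to the right and rows downward; lengths in mm; the calibration is good to about 2 mm. A picture is of the moment at which its call begins. get_calibration takes no time and is no camera call.
- job_done(): hands the job in; it is judged then, once.
The state is a dict: "t": time; "joints": joint angles; "qvel": joint speeds; "tau": joint torques, N m; "eef_pos": TCP position; "tcp_rot": TCP orientation; "ft_force": force on the tool from outside, world axes, zero at the start; "moment": the same for the moment, N m; "opening": opening from 0.0 (shut) to 1.0 (fully open); "grip_force": force on a finger pad.
Only numpy, scipy, OpenCV 4.12 (cv2) and the standard library are available. Lean on these libraries where they do the work, as an engineer would, in place of code of your own. Each camera call takes 0.05 s, during which the arm holds its last target. There are 200 camera calls.

## Working session

There is one attempt and no reset: what is moved stays moved. The work goes in short steps, Python scripts to look and compute and a tool call to move; the robot and the scene stay as the last step left them, time stands still between calls to the robot, and variables do not carry over. Pictures are saved under pics/ and viewed, at most 10 in all, crops included, and the job is handed in when it is done.

Besides the shell and the picture viewer there is one more tool, called after ">>>" as name(argument=value, ...), one argument or row to a line, values as JSON. arm_command: Moves the arm, as the interface text tells. Its arguments: {"type":"object","properties":{"rows":{"type":"array","items":{"type":"array","items":{"type":"array","items":{"type":"number","minimum":-1,"maximum":1}}}}},"required":["rows"]}

```bash
mkdir -p pics
cat > h.py <<'E'
from cell import *
import numpy as np, cv2
from scipy.spatial.transform import Rotation as R
def cal(n):
    c=get_calibration(n); o=np.array(c["orientation"],float)
    Rm=o if o.shape==(3,3) else R.from_euler('xyz',o).as_matrix()
    return np.array(c["camera_matrix"]),np.array(c["D"],float),np.array(c["position"],float),Rm
def rays(n,uv):
    K,D,p,Rm=cal(n)
    q=cv2.undistortPoints(np.array(uv,float).reshape(-1,1,2),K,D).reshape(-1,2)
    return p,np.c_[q[:,0],-q[:,1],-np.ones(len(q))]@Rm.T
def onz(n,uv,z):
    p,d=rays(n,uv); return p+d*((z-p[2])/d[:,2])[:,None]
def bydepth(n,uv,dep):
    p,d=rays(n,uv); return p+d*np.array([dep[int(v),int(u)] for u,v in uv])[:,None]
def grab(n,f):
    im,d=read_camera(n); cv2.imwrite(f"pics/{f}.png",im[:,:,::-1]); np.save(f"pics/{f}.npy",d); return im,d
E
python3 -c "
from h import *
for n in('top','side'): print(get_calibration(n)); grab(n,n+'0')
print(state())"
```

```text
{'camera_matrix': array([[369.0709597 ,   0.        , 321.10896438],
       [  0.        , 369.0709597 , 201.00299178],
       [  0.        ,   0.        ,   1.        ]]), 'D': array([-0.05070679,  0.        ,  0.        ,  0.        ,  0.        ]), 'position': array([ 420.42018152,   -4.25482556, 1047.58299719]), 'orientation': array([ 0.08627812, -0.01468837, -1.56582643])}
{'camera_matrix': array([[407.75742835,   0.        , 315.88218566],
       [  0.        , 407.75742835, 201.8625241 ],
       [  0.        ,   0.        ,   1.        ]]), 'D': array([-0.01338304,  0.        ,  0.        ,  0.        ,  0.        ]), 'position': array([ 205.94677282, -831.96914432,  622.62243687]), 'orientation': array([ 1.010432  ,  0.01141508, -0.33313182])}
{'t': 0.1, 'joints': array([ 1.24440832e+00,  4.91492598e-01,  1.55934849e+00, -1.67778365e-05,
        1.09172739e+00, -1.05636973e-01]), 'qvel': array([ 1.34414523e-03, -1.12164444e-03, -2.81813709e-03,  2.98897088e-04,
       -5.86477217e-04,  1.96722582e-05]), 'tau': array([ 3.85824504e-03, -6.13625121e+01, -2.58610529e+01,  6.94220373e-02,
        4.69633390e-02, -1.17610516e-04]), 'eef_pos': array([136.84730297, 609.81572908, 404.23803393]), 'tcp_rot': array([-3.14062070e+00, -8.80927901e-05,  2.92084931e+00]), 'ft_force': array([ 0.45485707, -0.14198094, -0.24541927]), 'moment': array([-0.01087071, -0.03065964,  0.01120341]), 'grip_force': 0.0, 'opening': 0.9984425768940147}
```

View pics/top0.png

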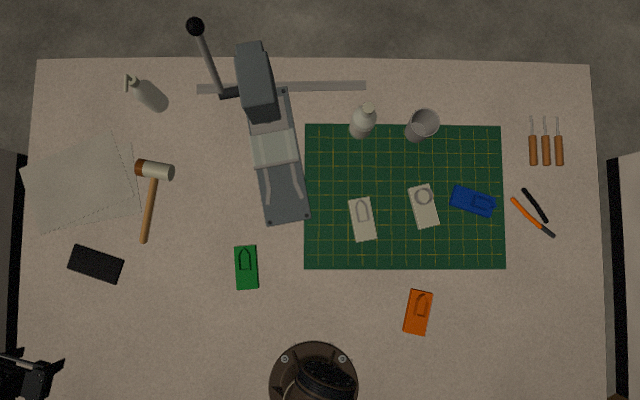

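View pics/side0.png

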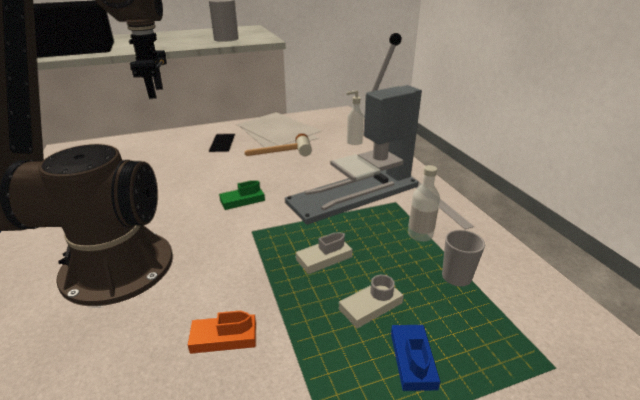

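Two white pallets appear in the top view. The one at (362,218) has a pointed outline die and the one at (424,206) has a round ring. Green (246,267), orange (418,312) and blue (473,201) are look-alikes. The press bed runs from about (287,222) up to the head at (257,80). I'll confirm the strap pallet and the press edges in one enlarged crop.

```bash
python3 -c "
import cv2
im=cv2.imread('pics/top0.png')[80:250,230:450]
im=cv2.convertScaleAbs(cv2.resize(im,None,fx=3.5,fy=3.5,interpolation=cv2.INTER_CUBIC),alpha=1.6)
for i in range(0,220,20): cv2.putText(im,str(230+i),(int(i*3.5),10),0,.35,(0,255,255)); cv2.line(im,(int(i*3.5),12),(int(i*3.5),18),(0,255,255))
for i in range(0,170,20): cv2.putText(im,str(80+i),(0,int(i*3.5)+4),0,.35,(0,255,255))
cv2.imwrite('pics/c1.png',im)"
```

```text
(no output)
```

View pics/c1.png

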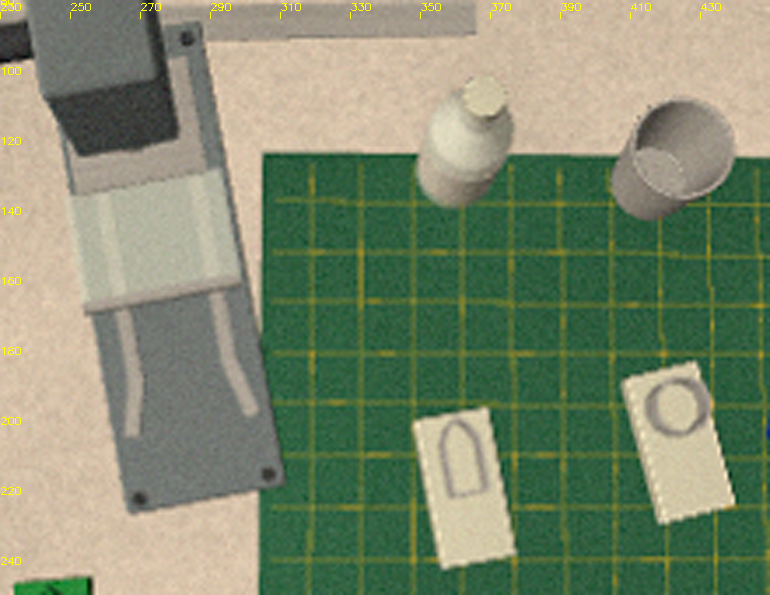

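The crop confirms it: the pallet at (362,218) has the pointed strap-end die, and the one at (424,206) has the round die. The press bed's front corners are at (267.4,226.6) and (311.1,218.3). The guard's front edge runs from (254.6,169.4) to (298.9,160.6).

```bash
cat > m.py <<'E'
from h import *
im=cv2.imread('pics/top0.png'); d=np.load('pics/top0.npy')
np.set_printoptions(precision=1,suppress=True)
vv,uu=np.mgrid[0:400,0:640]; uv=np.c_[uu.ravel(),vv.ravel()]
P=bydepth('top',uv,d).reshape(400,640,3)
print('table',np.median(P[245:265,270:300,2]))
def rect(m):
    r=cv2.minAreaRect(P[m][:,:2].astype(np.float32)); return r
box=(uu>340)&(uu<385)&(vv>190)&(vv<248)
top=box&(P[...,2]>14)&(P[...,2]<34); die=box&(P[...,2]>40)
print('pallet depth',rect(top|die),np.median(P[top][:,2]),top.sum(),die.sum(),P[die].mean(0))
white=box&(im.min(2)>95)
print('pallet corners z24',onz('top',[(348,200.3),(369.4,196.3),(377.4,237.7),(356.6,242.3)],24))
print('bed z20',onz('top',[(267.4,226.6),(311.1,218.3),(287.1,86.3)],20))
print('guard z100/86',onz('top',[(254.6,169.4),(298.9,160.6)],100),onz('top',[(254.6,169.4),(298.9,160.6)],86))
print('guard back',onz('top',[(251,135.5),(292.5,129)],100))
# rail: tips and bends (crop px)
c=lambda x,y:(230+x/3.5,80+y/3.5)
print('rails z28: L tip in, L bend, L guard, R tip in, bend, guard',onz('top',[c(138,436),c(142,378),c(127,308),c(245,415),c(222,362),c(210,295)],28))
for v in (150,165,172,180,200,215): print(v,P[v,240:315:5,2])
E
python3 m.py
```

```text
table -0.5769045292381634
pallet depth ((449.78009033203125, -83.40968322753906), (117.23484802246094, 166.720947265625), 11.244537353515625) 23.361829508689198 819 93 [ 475.4 -118.9  146.4]
pallet corners z24 [[ 511.5  -93.8   24. ]
 [ 523.1 -153.8   24. ]
 [ 407.9 -175.4   24. ]
 [ 395.1 -117.5   24. ]]
bed z20 [[437.1 129.8  20. ]
 [460.9   8.7  20. ]
 [840.8  80.8  20. ]]
guard z100/86 [[583.7 155.2 100. ]
 [607.6  40.5 100. ]] [[586.1 157.6  86. ]
 [610.4  41.2  86. ]]
guard back [[673.5 166.7 100. ]
 [691.7  58.3 100. ]]
rails z28: L tip in, L bend, L guard, R tip in, bend, guard [[497.9 124.2  28. ]
 [544.1 121.8  28. ]
 [600.3 134.8  28. ]
 [515.1  39.8  28. ]
 [557.3  58.5  28. ]
 [611.2  68.7  28. ]]
150 [ -1.6  -4.1   1.8  95.1  95.6  97.3 102.1  98.   97.2  96.4  96.4  94.6
  -2.2   2.7  -1.6]
165 [-3.2 -2.8 -4.8 94.8 96.1 95.9 99.2 95.5 93.3 18.4 27.6 18.1 23.4  0.1
  1.2]
172 [ 0.2 -1.  -1.3  0.2 17.2 24.9 22.  21.3 21.1 21.1 19.2 28.3 18.  -1.1
 -1.8]
180 [-2.  -2.4 -3.5  0.7 16.7 24.2 20.  21.  19.  15.6 16.8 26.4 14.2 -3.7
  1.4]
200 [ 0.6 -0.2 -2.8 -1.7 -1.7 22.8 26.5 17.4 15.9 19.2 21.5 19.8 18.3 19.3
 -1.4]
215 [-2.2 -2.8  2.9  0.7 -0.2 19.7 19.1 20.6 16.6 18.8 17.8 16.1 20.7 22.9
 20. ]
```

Measured values:
- **Strap pallet:** origin about (459.4,-135.1), yaw 0.197. It measures 119 x 60 with its top at about 23.4, which matches the description.
- **Press:** origin about (596,98.6), yaw 0.195. The bed corners, guard edge and rails agree to about 1 mm.

Next I move over the pallet, turning the tool to yaw π+0.197.

>>> arm_command(
  rows=[
    [[-1, -1, 0, 0, 0, -0.0665, 1], [-1, -1, 0, 0, 0, -0.0665, 1], [-1, -1, 0, 0, 0, -0.0665, 1], [-1, -1, 0, 0, 0, -0.0665, 1], [-1, -1, 0, 0, 0, -0.0665, 1], [-1, -1, 0, 0, 0, -0.0665, 1], [-1, -1, 0, 0, 0, -0.0665, 1]],
  ],
)

```text
t: 0.68
eef_pos: [251.4, 429.1, 404.9]
tcp_rot: [-3.142, 0.0, -2.948]
ft_force: [0.1, -0.5, 0.2]
opening: 1.0
grip_force: 0.0
```

>>> arm_command(
  rows=[
    [[-0.6, -1, 0, 0, 0, 0, 1], [-0.6, -1, 0, 0, 0, 0, 1], [-0.6, -1, 0, 0, 0, 0, 1], [-0.6, -1, 0, 0, 0, 0, 1], [-0.6, -1, 0, 0, 0, 0, 1], [-0.6, -1, 0, 0, 0, 0, 1]],
  ],
)

```text
t: 1.18
eef_pos: [369.3, 300.7, 404.5]
tcp_rot: [3.141, 0.0, -2.947]
ft_force: [-0.4, -0.5, -0.2]
opening: 1.002
grip_force: 0.0
```

>>> arm_command(
  rows=[
    [[0, -1, 0, 0, 0, 0, 1], [0, -1, 0, 0, 0, 0, 1], [0, -1, 0, 0, 0, 0, 1], [0, -1, 0, 0, 0, 0, 1], [0, -1, 0, 0, 0, 0, 1]],
  ],
)

```text
t: 1.6
eef_pos: [397.6, 152.8, 404.7]
tcp_rot: [-3.141, -0.0, -2.946]
ft_force: [0.4, 0.7, -0.9]
opening: 0.999
grip_force: 0.0
```

>>> arm_command(
  rows=[
    [[0, -1, 0, 0, 0, 0, 1], [0, -1, 0, 0, 0, 0, 1], [0, -1, 0, 0, 0, 0, 1], [0, -1, 0, 0, 0, 0, 1], [0, -1, 0, 0, 0, 0, 1], [0, -1, 0, 0, 0, 0, 1]],
  ],
)

```text
t: 2.1
eef_pos: [427.2, 7.7, 404.5]
tcp_rot: [3.141, -0.0, -2.946]
ft_force: [-0.8, 1.1, 0.4]
opening: 1.0
grip_force: 0.0
```

>>> arm_command(
  rows=[
    [[0.254, -0.976, 0, 0, 0, 0, 1], [0.254, -0.976, 0, 0, 0, 0, 1], [0.254, -0.976, 0, 0, 0, 0, 1], [0.254, -0.976, 0, 0, 0, 0, 1], [0.254, -0.976, 0.9, 0, 0, 0, 1], [0.254, -0.976, 0.9, 0, 0, 0, 1], [0.254, -0.976, 0.9, 0, 0, 0, 1], [0.254, -0.976, 0.9, 0, 0, 0, 1], [0.254, -0.976, 0.9, 0, 0, 0, 1], [0.254, -0.976, 0.9, 0, 0, 0, 1]],
  ],
)

```text
t: 2.93
eef_pos: [418.8, -142.5, 269.6]
tcp_rot: [3.141, -0.001, -2.942]
ft_force: [-0.3, 1.2, 1.3]
opening: 1.001
grip_force: 0.0
```

```bash
python3 -c "
from h import *
im,d=grab('side','s1'); c=cv2.resize(im[150:320,230:450,::-1],None,fx=3.5,fy=3.5,interpolation=cv2.INTER_CUBIC); cv2.imwrite('pics/s1c.png',cv2.convertScaleAbs(c,alpha=1.4)); s=state(); print(s['eef_pos'],s['tcp_rot'],s['joints'])"
```

```text
[ 418.8227031  -142.83139221  270.40995306] [-3.14130569e+00  6.78625601e-04 -2.94262817e+00] [-4.78179697e-01  4.53937104e-01  2.13197304e+00  3.82523801e-04
  5.54973840e-01 -2.24826545e+00]
```

View pics/s1c.png

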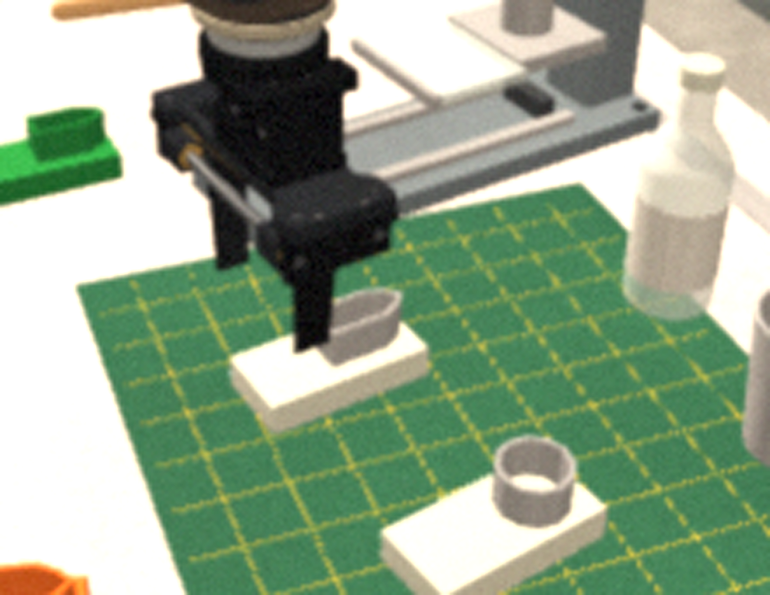

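The picture shows the open gripper straddling the rear of the strap pallet, with the near fingertip at crop (310,345). It is behind the pointed die and clear of the round pallet. I descend and close.

>>> arm_command(
  rows=[
    [[0, 0, 0.2, 0, 0, 0, 1], [0, 0, 0.36, 0, 0, 0, 1], [0, 0, 0.46, 0, 0, 0, 1], [0, 0, 0.46, 0, 0, 0, 1], [0, 0, 0.46, 0, 0, 0, 0.5], [0, 0, 0.46, 0, 0, 0, 0], [0, 0, 0.46, 0, 0, 0, -0.3], [0, 0, 0.46, 0, 0, 0, -1], [0, 0, 0.46, 0, 0, 0, -1], [0, 0, 0.46, 0, 0, 0, -1]],
  ],
)

```text
t: 3.82
eef_pos: [418.0, -144.0, 201.2]
tcp_rot: [-3.141, 0.001, -2.945]
ft_force: [-1.4, 2.2, 2.0]
opening: 0.632
grip_force: 1.6
```

>>> arm_command(
  rows=[
    [[0, 0, 0, 0, 0, 0, -1], [0, 0, 0, 0, 0, 0, -1], [0, 0, 0, 0, 0, 0, -1], [0, 0, 0, 0, 0, 0, -1]],
  ],
)

```text
t: 4.15
eef_pos: [418.0, -144.0, 201.2]
tcp_rot: [-3.141, 0.0, -2.945]
ft_force: [-0.2, 0.4, 8.3]
opening: 0.627
grip_force: 30.0
```

Gripped: opening 0.627 is 59.6 mm, at 30 N. I lift and carry it to the front of the rails.

>>> arm_command(
  rows=[
    [[0, 0, -0.1, 0, 0, 0, -1], [0, 0, -0.3, 0, 0, 0, -1], [0, 0, -0.5, 0, 0, 0, -1], [0, 0, -0.6, 0, 0, 0, -1], [0, 0, -0.6, 0, 0, 0, -1]],
  ],
)

```text
t: 4.57
eef_pos: [418.1, -144.1, 293.1]
tcp_rot: [-3.139, 0.003, -2.945]
ft_force: [-0.3, 0.3, -5.0]
opening: 0.633
grip_force: 30.0
```

>>> arm_command(
  rows=[
    [[-0.02, 0.1, 0, 0, 0, 0, -1], [-0.07, 0.3, 0, 0, 0, 0, -1], [-0.12, 0.5, 0, 0, 0, 0, -1], [-0.15, 0.64, 0, 0, 0, 0, -1], [-0.167, 0.678, 0, 0, 0, 0, -1], [-0.167, 0.678, 0, 0, 0, 0, -1]],
  ],
)

```text
t: 5.07
eef_pos: [422.5, -38.2, 289.7]
tcp_rot: [3.141, -0.002, -2.942]
ft_force: [1.0, -0.3, -4.2]
opening: 0.633
grip_force: 30.0
```

>>> arm_command(
  rows=[
    [[-0.02, 0.1, 0, 0, 0, 0, -1], [-0.07, 0.3, 0, 0, 0, 0, -1], [-0.12, 0.5, 0, 0, 0, 0, -1], [-0.15, 0.64, 0, 0, 0, 0, -1], [-0.167, 0.678, 0, 0, 0, 0, -1], [-0.167, 0.678, 0, 0, 0, 0, -1], [-0.167, 0.678, 0, 0, 0, 0, -1]],
  ],
)

```text
t: 5.65
eef_pos: [427.5, 64.5, 290.2]
tcp_rot: [3.142, -0.001, -2.944]
ft_force: [0.0, -0.6, -3.9]
opening: 0.63
grip_force: 30.0
```

```bash
python3 -c "
from h import *
im,d=grab('top','t2'); im=im[100:270,220:400,::-1]; im=cv2.convertScaleAbs(cv2.resize(im,None,fx=3.5,fy=3.5,interpolation=cv2.INTER_CUBIC),alpha=1.6); 
im2,d=grab('side','s2'); cv2.imwrite('pics/t2c.png',im); s=state(); print(s['eef_pos'],s['tcp_rot'],s['ft_force'])
K,D,p,Rm=cal('top')
print(im.shape)"
```

```text
[427.44490799  64.12203208 290.43063302] [ 3.14152069e+00 -4.84100353e-04 -2.94571310e+00] [-0.34973524 -0.61272558 -5.56959752]
(595, 630, 3)
```

View pics/t2c.png

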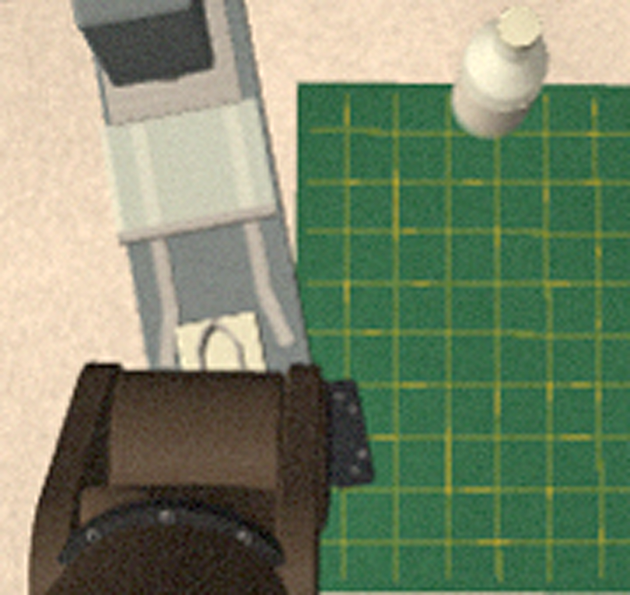

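The pallet's die end is visible, with corners at crop (178,326) and (256,314). It is heading between the flared rails, and I check its line numerically.

```bash
python3 -c "
from h import *
c=lambda x,y:(220+x/3.5,100+y/3.5)
a=onz('top',[c(178,326),c(256,314)],113); print(a)
m=a.mean(0)[:2]-[596,98.6]; r=np.array([[np.cos(.195),np.sin(.195)],[-np.sin(.195),np.cos(.195)]])
print('lead in press',r@m, 'yaw',np.arctan2(a[0,0]-a[1,0],a[1,1]-a[0,1])*-1)
# rails again in this picture
b=onz('top',[c(166,240),c(176,300),c(248,225),c(262,290)],28); print([r@(x[:2]-[596,98.6]) for x in b])
print('tcp in press',r@(state()['eef_pos'][:2]-np.array([596,98.6])))"
```

```text
[[520.60376993 110.37145508 113.        ]
 [529.74277407  53.79085972 113.        ]]
lead in press [-72.68519534  -2.48192237] yaw 2.981453852329982
[array([ 8.99592809, 31.83536185]), array([-39.98451348,  32.5048337 ]), array([  8.66973515, -34.61893479]), array([-44.91276329, -36.05284252])]
tcp in press [-172.04125658   -1.16419395]
```

>>> arm_command(
  rows=[
    [[0, 0, 0.12, 0, 0, 0, -1], [0, 0, 0.25, 0, 0, 0, -1], [0, 0, 0.36, 0, 0, 0, -1], [0, 0, 0.42, 0, 0, 0, -1], [0, 0, 0.44, 0, 0, 0, -1], [0, 0, 0.445, 0, 0, 0, -1], [0, 0, 0.45, 0, 0, 0, -1], [0, 0, 0.455, 0, 0, 0, -1]],
  ],
)

```text
t: 6.42
eef_pos: [427.5, 64.8, 223.1]
tcp_rot: [-3.141, 0.001, -2.945]
ft_force: [-2.9, -2.3, 1.5]
opening: 0.627
grip_force: 30.0
```

>>> arm_command(
  rows=[
    [[0, 0, 0, 0, 0, 0, -1], [0, 0, 0.003, 0, 0, 0, -1], [0, 0, 0.003, 0, 0, 0, -1]],
  ],
)

```text
t: 6.67
eef_pos: [427.5, 65.2, 222.4]
tcp_rot: [-3.141, 0.001, -2.945]
ft_force: [-2.0, -2.6, 2.3]
opening: 0.631
grip_force: 30.0
```

It is resting on the bed (about 7 N change in vertical force). I slide it in gradually, watching the force.

>>> arm_command(
  rows=[
    [[-0.03, 0, 0, 0, 0, 0, -1], [-0.07, 0, 0, 0, 0, 0, -1], [-0.11, 0, 0, 0, 0, 0, -1], [-0.15, 0, 0, 0, 0, 0, -1], [-0.19, 0, 0, 0, 0, 0, -1], [-0.22, 0, 0, 0, 0, 0, -1], [-0.24, 0, 0, 0, 0, 0, -1], [-0.24, 0, 0, 0, 0, 0, -1]],
  ],
)

```text
t: 7.33
eef_pos: [463.5, 72.4, 222.0]
tcp_rot: [-3.141, 0.002, -2.944]
ft_force: [0.0, 1.0, 0.3]
opening: 0.628
grip_force: 30.0
```

>>> arm_command(
  rows=[
    [[-0.04, 0, 0, 0, 0, 0, -1], [-0.09, 0, 0, 0, 0, 0, -1], [-0.14, 0, 0, 0, 0, 0, -1], [-0.19, 0, 0, 0, 0, 0, -1], [-0.24, 0, 0, 0, 0, 0, -1], [-0.29, 0, 0, 0, 0, 0, -1], [-0.32, 0, 0, 0, 0, 0, -1], [-0.34, 0, 0, 0, 0, 0, -1], [-0.34, 0, 0, 0, 0, 0, -1]],
  ],
)

```text
t: 8.08
eef_pos: [513.4, 82.4, 222.0]
tcp_rot: [-3.142, 0.002, -2.945]
ft_force: [1.9, 1.5, -0.6]
opening: 0.625
grip_force: 30.0
```

>>> arm_command(
  rows=[
    [[-0.04, 0, 0, 0, 0, 0, -1], [-0.09, 0, 0, 0, 0, 0, -1], [-0.14, 0, 0, 0, 0, 0, -1], [-0.19, 0, 0, 0, 0, 0, -1], [-0.24, 0, 0, 0, 0, 0, -1], [-0.29, 0, 0, 0, 0, 0, -1], [-0.33, 0, 0, 0, 0, 0, -1], [-0.36, 0, 0, 0, 0, 0, -1], [-0.36, 0, 0, 0, 0, 0, -1]],
  ],
)

```text
t: 8.83
eef_pos: [566.6, 93.0, 222.0]
tcp_rot: [-3.141, 0.002, -2.944]
ft_force: [2.0, 1.1, -0.9]
opening: 0.629
grip_force: 30.0
```

```bash
python3 -c "
from h import *
im2,d=grab('side','s3'); c=cv2.resize(im2[80:250,250:450,::-1],None,fx=3.5,fy=3.5,interpolation=cv2.INTER_CUBIC); cv2.imwrite('pics/s3c.png',cv2.convertScaleAbs(c,alpha=1.4)); s=state(); print(s['eef_pos'],s['tcp_rot'],s['ft_force'])"
```

```text
[566.34251865  92.95345894 222.09379726] [-3.14144439e+00  2.29691262e-03 -2.94455446e+00] [ 1.85714312  1.70832136 -1.38163758]
```

View pics/s3c.png

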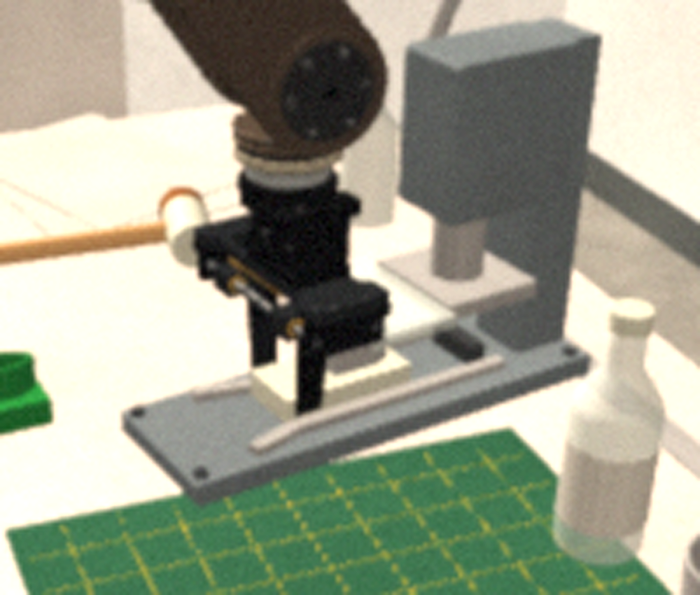

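The pallet lies flat between the rails, with its die just under the guard's edge at crop (370,350). The stop is the dark block at (460,345). I release and raise clear.

>>> arm_command(
  rows=[
    [[0, 0, 0, 0, 0, 0, -0.3], [0, 0, 0, 0, 0, 0, 0.6], [0, 0, 0, 0, 0, 0, 0.8], [0, 0, 0, 0, 0, 0, 0.8], [0, 0, 0, 0, 0, 0, 0.8]],
  ],
)

```text
t: 9.3
eef_pos: [565.5, 92.8, 222.1]
tcp_rot: [3.142, -0.0, -2.945]
ft_force: [0.7, 1.1, 0.3]
opening: 0.851
grip_force: 0.0
```

>>> arm_command(
  rows=[
    [[0, 0, -0.1, 0, 0, 0, 0.8], [0.0, 0, -0.25, 0, 0, 0, 0.8], [0.1, 0, -0.4, 0, 0, 0, 0.4], [0.3, 0, -0.4, 0, 0, 0, 0], [0.46, 0, -0.4, 0, 0, 0, -0.4], [0.46, 0, -0.4, 0, 0, 0, -0.5], [0.46, 0, -0.4, 0, 0, 0, -0.5], [0.46, 0, -0.4, 0, 0, 0, -0.5]],
  ],
)

```text
t: 9.97
eef_pos: [498.7, 79.3, 282.3]
tcp_rot: [-3.141, 0.001, -2.945]
ft_force: [-0.5, -0.2, -0.4]
opening: 0.541
grip_force: 0.0
```

```bash
python3 -c "
from h import *
grab('side','s4');s=state(); print(s['eef_pos'],s['tcp_rot'],s['joints'],s['ft_force'],s['opening'])
from scipy.optimize import least_squares
print(s['t'])"
```

```text
[498.83069985  79.36180741 282.06488782] [-3.14155923e+00  9.55559724e-04 -2.94465301e+00] [ 2.69112634e-02  4.96067669e-01  1.97562291e+00  2.07608654e-04
  6.68954653e-01 -1.74098749e+00] [0.84513076 0.98265311 0.13460294] 0.49601872221803145
10.0167
```

```bash
cat > k.py <<'E'
import numpy as np
from scipy.optimize import least_squares, fsolve
D=[(0.4915,1.55935,1.09173,621.5,404.2),(.45394,2.13197,.55497,437.6,270.4),(.49607,1.97562,.66895,500.8,282.06)]
def f(p,q2,q3):
    L1,L2,a,hd=p; b=q2+q3
    return np.array([L1*np.sin(q2)+L2*np.sin(b)-a*np.cos(b), hd+L1*np.cos(q2)+L2*np.cos(b)+a*np.sin(b)])
s=least_squares(lambda p:np.ravel([f(p,q2,q3)-[r,z] for q2,q3,_,r,z in D]),[430,450,0,260])
print(s.x,s.fun)
for d in (70,90,110):
  for th,lift in ((30,0),(35,0),(40,0)):
    for xr in (-48,-5,12,26):   # rear end press x
      t=np.radians(th); cx=xr-10*np.cos(t); cz=20+10*np.sin(t)+3
      tx=cx-190*np.sin(t); tz=cz+190*np.cos(t)
      w=np.array([596,98.6])+tx*np.array([.981,.194]); r=np.sqrt(w@w-66**2)-d*np.sin(t); z=tz-d+d*np.cos(t)
      q,_,ok,_=fsolve(lambda q:f(s.x,*q)-[r,z],[.5,2.1],full_output=1)
      print(d,th,xr,ok,'q2,q3,q5',q.round(2),round(np.pi-t-q.sum(),2))
E
python3 k.py
```

```text
[586.9333313  410.73052144 -42.87978828 114.46270218] [ 0.00518707 -0.00110222  0.01791154  0.00284277 -0.02175502 -0.00174055]
70 30 -48 1 q2,q3,q5 [0.63 2.24] -0.25
70 30 -5 1 q2,q3,q5 [0.65 2.14] -0.17
70 30 12 1 q2,q3,q5 [0.66 2.1 ] -0.14
70 30 26 1 q2,q3,q5 [0.66 2.06] -0.11
70 35 -48 1 q2,q3,q5 [0.65 2.29] -0.41
70 35 -5 1 q2,q3,q5 [0.66 2.19] -0.32
70 35 12 1 q2,q3,q5 [0.67 2.15] -0.29
70 35 26 1 q2,q3,q5 [0.68 2.11] -0.26
70 40 -48 1 q2,q3,q5 [0.68 2.34] -0.57
70 40 -5 1 q2,q3,q5 [0.69 2.24] -0.48
70 40 12 1 q2,q3,q5 [0.69 2.19] -0.44
70 40 26 1 q2,q3,q5 [0.7  2.16] -0.41
90 30 -48 1 q2,q3,q5 [0.63 2.27] -0.28
90 30 -5 1 q2,q3,q5 [0.65 2.17] -0.19
90 30 12 1 q2,q3,q5 [0.66 2.12] -0.16
90 30 26 1 q2,q3,q5 [0.66 2.09] -0.14
90 35 -48 1 q2,q3,q5 [0.65 2.32] -0.45
90 35 -5 1 q2,q3,q5 [0.67 2.22] -0.35
90 35 12 1 q2,q3,q5 [0.67 2.18] -0.32
90 35 26 1 q2,q3,q5 [0.68 2.14] -0.29
90 40 -48 1 q2,q3,q5 [0.69 2.37] -0.62
90 40 -5 1 q2,q3,q5 [0.69 2.27] -0.52
90 40 12 1 q2,q3,q5 [0.7  2.23] -0.48
90 40 26 1 q2,q3,q5 [0.7  2.19] -0.45
110 30 -48 1 q2,q3,q5 [0.63 2.29] -0.31
110 30 -5 1 q2,q3,q5 [0.65 2.19] -0.22
110 30 12 1 q2,q3,q5 [0.66 2.15] -0.19
110 30 26 1 q2,q3,q5 [0.66 2.11] -0.16
110 35 -48 1 q2,q3,q5 [0.66 2.35] -0.48
110 35 -5 1 q2,q3,q5 [0.67 2.25] -0.39
110 35 12 1 q2,q3,q5 [0.68 2.21] -0.35
110 35 26 1 q2,q3,q5 [0.68 2.17] -0.32
110 40 -48 1 q2,q3,q5 [0.71 2.4 ] -0.67
110 40 -5 1 q2,q3,q5 [0.7 2.3] -0.56
110 40 12 1 q2,q3,q5 [0.71 2.26] -0.52
110 40 26 1 q2,q3,q5 [0.71 2.22] -0.49
```

The arm fit is exact to 0.02 mm. It shows the 40° forward tilt needs the flipped wrist (joint 4 ≈ π), because joint 5 would otherwise go below its range. I'll raise clear and swing joint 4 round there: lift first, then tilt until joint 5 is about 0.3.

>>> arm_command(
  rows=[
    [[0, 0, -0.2, 0, 0, 0, -0.5], [0, 0, -0.45, 0, 0, 0, -0.5], [0, 0, -0.7, 0, 0, 0, -0.5], [0, 0, -0.9, 0, 0, 0, -0.5], [0, 0, -1, 0, 0, 0, -0.5], [0, 0, -1, 0, 0, 0, -0.5]],
  ],
)

```text
t: 10.52
eef_pos: [498.7, 79.5, 435.3]
tcp_rot: [-3.141, 0.006, -2.944]
ft_force: [-1.0, 0.5, -0.2]
opening: 0.252
grip_force: 0.0
```

>>> arm_command(
  rows=[
    [[0, 0, 0, 0, -0.02, 0, -0.5], [0, 0, 0, 0, -0.04, 0, -0.5], [0, 0, 0, 0, -0.055, 0, -0.5], [0, 0, 0, 0, -0.055, 0, -0.5]],
  ],
)

```text
t: 10.85
eef_pos: [498.0, 79.3, 431.0]
tcp_rot: [3.141, 0.349, -2.945]
ft_force: [0.3, 0.4, -0.4]
opening: 0.25
grip_force: 0.0
```

```bash
cat > p.py <<'E'
from h import *
s=state(); q=s['joints']; print(s['t'],s['eef_pos'].round(1),s['tcp_rot'].round(3),q.round(3),s['ft_force'].round(1),round(s['opening'],3))
T=R.from_euler('xyz',s['tcp_rot']); P=np.array(s['eef_pos'])
def rows(Pt,Tt,n=1):
    rv=(T.inv()*Tt).as_rotvec(); return np.r_[T.inv().apply(Pt-P)/150, rv/(2*np.pi)].round(4)
E
cat > cone.py <<'E'
from p import *
import sys
b=q[1]+q[2]; a=np.array([np.sin(b)*np.cos(q[0]),np.sin(b)*np.sin(q[0]),np.cos(b)]); d=80
W=P-T.apply([0,0,d])
print('angle axis-tool',np.arccos(T.apply([0,0,1])@a))
for f in map(float,sys.argv[1:]):
    Q=R.from_rotvec(np.radians(f)*a); print(f,rows(W+Q.apply(P-W),Q*T).tolist())
E
python3 cone.py 20 -20
```

```text
10.85 [498.   79.3 431. ] [ 3.141  0.349 -2.945] [ 0.017  0.255  1.882  0.1    0.664 -1.819] [ 0.3  0.4 -0.4] 0.25
angle axis-tool 0.6641446766395284
20.0 [-0.0427, 0.1052, -0.0122, -0.0332, -0.0084, 0.0437]
-20.0 [0.0125, -0.1128, -0.0122, 0.0332, 0.0084, -0.0437]
```

>>> arm_command(
  rows=[
    [[0, 0, 0, 0, -0.018, 0, -0.5], [0, 0, 0, 0, -0.036, 0, -0.5], [0, 0, 0, 0, -0.05, 0, -0.5], [0, 0, 0, 0, -0.05, 0, -0.5]],
  ],
)

```text
t: 11.18
eef_pos: [498.1, 79.3, 431.0]
tcp_rot: [3.14, 0.659, -2.945]
ft_force: [-0.7, -0.5, -0.3]
opening: 0.247
grip_force: 0.0
```

```bash
python3 cone.py 40 80 -40
```

```text
11.1833 [498.1  79.3 431. ] [ 3.14   0.659 -2.945] [ 0.008  0.237  1.946  0.368  0.329 -2.07 ] [-0.7 -0.5 -0.3] 0.247
angle axis-tool 0.32898095788733367
40.0 [-0.0865, 0.079, -0.013, -0.0315, -0.0172, 0.1052]
80.0 [-0.1996, 0.0844, -0.046, -0.063, -0.0344, 0.2103]
-40.0 [0.0195, -0.1155, -0.013, 0.0315, 0.0172, -0.1052]
```

>>> arm_command(
  rows=[
    [[-0.017, 0.02, 0, -0.0063, -0.0034, 0.021, -0.5], [-0.034, 0.038, -0.003, -0.0126, -0.0069, 0.042, -0.5], [-0.052, 0.053, -0.006, -0.019, -0.0103, 0.063, -0.5], [-0.07, 0.067, -0.01, -0.0252, -0.0138, 0.084, -0.5], [-0.0865, 0.079, -0.013, -0.0315, -0.0172, 0.1052, -0.5], [-0.0865, 0.079, -0.013, -0.0315, -0.0172, 0.1052, -0.5], [-0.0865, 0.079, -0.013, -0.0315, -0.0172, 0.1052, -0.5]],
  ],
)

```text
t: 11.77
eef_pos: [505.0, 93.1, 440.9]
tcp_rot: [2.465, 0.529, 2.537]
ft_force: [-0.5, -0.6, 0.1]
opening: 0.249
grip_force: 0.0
```

```bash
python3 cone.py 20 40 60
```

```text
11.7667 [505.   93.1 440.9] [2.465 0.529 2.537] [ 0.007  0.237  1.944  1.062  0.334 -2.063] [-0.5 -0.6  0.1] 0.249
angle axis-tool 0.33434649017127954
20.0 [-0.0371, 0.048, -0.0035, -0.0161, -0.0086, 0.0525]
40.0 [-0.0873, 0.0808, -0.0134, -0.0321, -0.0172, 0.105]
60.0 [-0.1445, 0.0945, -0.0287, -0.0482, -0.0259, 0.1574]
```

>>> arm_command(
  rows=[
    [[-0.01, 0.018, 0, -0.0054, -0.0029, 0.0175, -0.5], [-0.023, 0.034, -0.002, -0.0107, -0.0057, 0.035, -0.5], [-0.037, 0.048, -0.0035, -0.0161, -0.0086, 0.0525, -0.5], [-0.053, 0.06, -0.006, -0.0214, -0.0115, 0.07, -0.5], [-0.07, 0.072, -0.009, -0.0268, -0.0144, 0.0875, -0.5], [-0.087, 0.081, -0.0134, -0.0321, -0.0172, 0.105, -0.5], [-0.106, 0.087, -0.018, -0.0375, -0.02, 0.1225, -0.5], [-0.125, 0.092, -0.023, -0.0428, -0.023, 0.14, -0.5], [-0.1445, 0.0945, -0.0287, -0.0482, -0.0259, 0.1574, -0.5], [-0.1445, 0.0945, -0.0287, -0.0482, -0.0259, 0.1574, -0.5]],
  ],
)

```text
t: 12.6
eef_pos: [520.1, 92.8, 463.2]
tcp_rot: [1.989, -0.182, 1.81]
ft_force: [0.8, -0.3, -1.4]
opening: 0.252
grip_force: 0.0
```

>>> arm_command(
  rows=[
    [[-0.01, 0.018, 0, -0.0054, -0.0029, 0.0175, -0.5], [-0.023, 0.034, -0.002, -0.0107, -0.0057, 0.035, -0.5], [-0.037, 0.048, -0.0035, -0.0161, -0.0086, 0.0525, -0.5], [-0.053, 0.06, -0.006, -0.0214, -0.0115, 0.07, -0.5], [-0.07, 0.072, -0.009, -0.0268, -0.0144, 0.0875, -0.5], [-0.087, 0.081, -0.0134, -0.0321, -0.0172, 0.105, -0.5], [-0.106, 0.087, -0.018, -0.0375, -0.02, 0.1225, -0.5], [-0.125, 0.092, -0.023, -0.0428, -0.023, 0.14, -0.5], [-0.1445, 0.0945, -0.0287, -0.0482, -0.0259, 0.1574, -0.5], [-0.1445, 0.0945, -0.0287, -0.0482, -0.0259, 0.1574, -0.5]],
  ],
)

```text
t: 13.43
eef_pos: [527.3, 69.7, 473.7]
tcp_rot: [2.106, -1.021, 1.102]
ft_force: [-0.3, 0.0, -0.2]
opening: 0.251
grip_force: 0.0
```

```bash
cat > tgt.py <<'E'
from p import *
# target: tilt deg, foremost-contact press x, clearance of lowest tip corner above bed
import sys
th,xr,cl=map(float,sys.argv[1:4]); yaw=.196; yo=float(sys.argv[4]) if len(sys.argv)>4 else 0
t=np.radians(th); cx=xr-10*np.cos(t); cz=20+10*np.sin(t)+cl
u=np.array([np.cos(yaw),np.sin(yaw),0]); v=np.array([-u[1],u[0],0]); k=np.array([0,0,1.])
Pt=np.array([596,98.6,0])+u*(cx-190*np.sin(t))+v*yo+k*(cz+190*np.cos(t))
z=np.sin(t)*u-np.cos(t)*k
best=None
for sg in (1,-1):
    y=sg*v; x=np.cross(y,z); Tt=R.from_matrix(np.c_[x,y,z])
    a=(T.inv()*Tt).magnitude()
    if best is None or a<best[0]: best=(a,Tt)
print('to',Pt.round(1),'turn deg',np.degrees(best[0]).round(1),rows(Pt,best[1]).tolist())
print('press tcp',(P-[596,98.6,0])@u,(P-[596,98.6,0])@v)
E
python3 tgt.py 40 -70 100
```

```text
13.4333 [527.3  69.7 473.7] [ 2.106 -1.021  1.102] [ 0.009  0.237  1.947  3.166  0.343 -2.077] [-0.3  0.  -0.2] 0.251
to [400.   59.7 272. ] turn deg 41.5 [-1.378, -0.6514, -0.459, 0.0491, -0.0868, 0.0576]
press tcp -72.98327546719783 -14.968867687732333
```

```bash
cat >> k.py <<'E'
print('---')
d=80
for th,x,z in ((74,527,474),(74,450,420),(70,420,400),(60,420,350),(50,410,320),(40,400,272),(40,400,235),(40,400,180),(40,500,180)):
      t=np.radians(th); y=60
      r=np.sqrt(x*x+y*y-66**2)-d*np.sin(t); zz=z-d+d*np.cos(t)
      q,_,ok,_=fsolve(lambda q:f(s.x,*q)-[r,zz],[.5,2.1],full_output=1)
      print(th,x,z,ok,q.round(2),'q5eff',round(np.pi-t-q.sum(),2))
E
python3 k.py | sed -n '/---/,$p'
```

```text
---
74 527 474 1 [0.23 1.94] q5eff -0.33
74 450 420 1 [0.21 2.17] q5eff -0.53
70 420 400 1 [0.2  2.25] q5eff -0.53
60 420 350 1 [0.28 2.29] q5eff -0.47
50 410 320 1 [0.32 2.31] q5eff -0.37
40 400 272 1 [0.42 2.35] q5eff -0.32
40 400 235 1 [0.52 2.38] q5eff -0.45
40 400 180 1 [0.67 2.41] q5eff -0.64
40 500 180 1 [0.69 2.17] q5eff -0.41
```

```bash
cat > wp.py <<'E'
from p import *
import sys
x,y,z,th=map(float,sys.argv[1:5]); t=np.radians(th); yaw=.196
u=np.array([np.cos(yaw),np.sin(yaw),0]); v=np.array([-u[1],u[0],0]); zz=np.sin(t)*u-np.array([0,0,np.cos(t)])
c=[R.from_matrix(np.c_[np.cross(g*v,zz),g*v,zz]) for g in (1,-1)]
Tt=min(c,key=lambda c:(T.inv()*c).magnitude()); print(np.degrees((T.inv()*Tt).magnitude()),rows(np.array([x,y,z]),Tt).tolist())
E
python3 wp.py 440 65 410 72
```

```text
13.4333 [527.3  69.7 473.7] [ 2.106 -1.021  1.102] [ 0.009  0.237  1.947  3.166  0.343 -2.077] [-0.3  0.  -0.2] 0.251
26.905078406374816 [-0.5142, -0.2357, -0.4477, 0.0309, 0.0004, 0.068]
```

>>> arm_command(
  rows=[
    [[-0.1, -0.047, -0.09, 0.006, 0, 0.0136, -0.5], [-0.206, -0.094, -0.18, 0.0124, 0.0001, 0.0272, -0.5], [-0.31, -0.141, -0.27, 0.0185, 0.0002, 0.041, -0.5], [-0.41, -0.19, -0.36, 0.025, 0.0003, 0.054, -0.5], [-0.5142, -0.2357, -0.4477, 0.0309, 0.0004, 0.068, -0.5], [-0.5142, -0.2357, -0.4477, 0.0309, 0.0004, 0.068, -0.5], [-0.5142, -0.2357, -0.4477, 0.0309, 0.0004, 0.068, -0.5]],
  ],
)

```text
t: 14.02
eef_pos: [439.6, 65.2, 410.1]
tcp_rot: [3.125, -1.254, 0.216]
ft_force: [0.6, 0.2, 0.1]
opening: 0.248
grip_force: 0.0
```

```bash
python3 wp.py 420 62 350 60
```

```text
14.0167 [439.6  65.2 410.1] [ 3.125 -1.254  0.216] [-0.044  0.205  2.209  2.699  0.562 -1.272] [0.6 0.2 0.1] 0.248
11.851528097638223 [-0.422, -0.0071, -0.0009, -0.0003, -0.0329, 0.001]
```

>>> arm_command(
  rows=[
    [[-0.14, -0.002, 0, 0, -0.011, 0, -0.5], [-0.28, -0.005, 0, 0, -0.022, 0, -0.5], [-0.422, -0.007, -0.001, -0.0003, -0.033, 0.001, -0.5], [-0.422, -0.007, -0.001, -0.0003, -0.033, 0.001, -0.5], [-0.422, -0.007, -0.001, -0.0003, -0.033, 0.001, -0.5]],
  ],
)

```text
t: 14.43
eef_pos: [420.9, 62.4, 350.4]
tcp_rot: [-3.137, -1.049, 0.19]
ft_force: [0.1, 0.3, 0.0]
opening: 0.248
grip_force: 0.0
```

```bash
python3 tgt.py 40 -70 95
```

```text
14.4333 [420.9  62.4 350.4] [-3.137 -1.049  0.19 ] [-0.049  0.281  2.29   2.696  0.508 -1.296] [0.1 0.3 0. ] 0.248
to [400.   59.7 267. ] turn deg 20.1 [-0.5521, -0.008, 0.1557, 0.0, -0.0559, -0.0005]
press tcp -178.7754903231925 -1.4361662708761074
```

>>> arm_command(
  rows=[
    [[-0.14, -0.002, 0.02, 0, -0.014, 0, -0.5], [-0.28, -0.004, 0.06, 0, -0.028, 0, -0.5], [-0.42, -0.006, 0.1, 0, -0.042, 0, -0.5], [-0.552, -0.008, 0.156, 0, -0.056, -0.0005, -0.5], [-0.552, -0.008, 0.156, 0, -0.056, -0.0005, -0.5], [-0.552, -0.008, 0.156, 0, -0.056, -0.0005, -0.5]],
  ],
)

```text
t: 14.93
eef_pos: [400.0, 59.9, 267.3]
tcp_rot: [-3.139, -0.7, 0.193]
ft_force: [0.9, -0.3, 1.7]
opening: 0.246
grip_force: 0.0
```

```bash
python3 tgt.py 40 -68 4; python3 -c "
from h import *
im,d=grab('top','t5'); im=im[100:270,220:400,::-1]; im=cv2.convertScaleAbs(cv2.resize(im,None,fx=3.5,fy=3.5,interpolation=cv2.INTER_CUBIC),alpha=1.6)[:560]
b,d=grab('side','s5'); 
cv2.imwrite('pics/s5c.png',cv2.convertScaleAbs(cv2.resize(b[100:250,250:450,::-1],None,fx=3.5,fy=3.5,interpolation=cv2.INTER_CUBIC),alpha=1.4))"
```

```text
14.9333 [400.   59.9 267.3] [-3.139 -0.7    0.193] [-0.047  0.429  2.36   2.692  0.366 -1.333] [ 0.9 -0.3  1.7] 0.246
to [402.   60.1 176. ] turn deg 0.2 [-0.3822, 0.0025, 0.4743, -0.0001, -0.0003, -0.0004]
press tcp -199.77194256416192 0.20788028828378913
```

View pics/s5c.png

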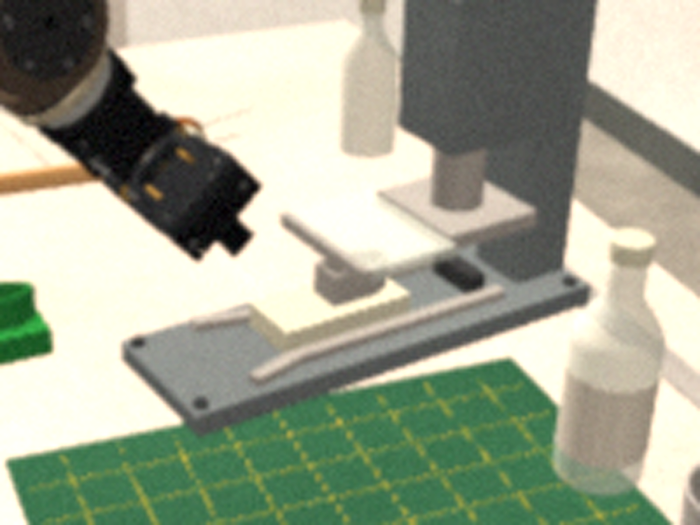

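The picture shows the pallet resting straight between the rails, rear edge at about crop (265,315). The tilted fingertips are behind and above it at (235,240). I descend behind the pallet.

>>> arm_command(
  rows=[
    [[-0.09, 0, 0.11, 0, 0, 0, -0.5], [-0.19, 0.001, 0.23, 0, 0, 0, -0.5], [-0.27, 0.002, 0.34, 0, 0, 0, -0.5], [-0.34, 0.002, 0.42, 0, 0, 0, -0.5], [-0.37, 0.0025, 0.46, 0, -0.0003, -0.0004, -0.5], [-0.382, 0.0025, 0.474, 0, -0.0003, -0.0004, -0.5], [-0.382, 0.0025, 0.474, 0, -0.0003, -0.0004, -0.5], [-0.382, 0.0025, 0.474, 0, -0.0003, -0.0004, -0.5]],
  ],
)

```text
t: 15.7
eef_pos: [400.5, 60.0, 176.3]
tcp_rot: [-3.141, -0.696, 0.194]
ft_force: [0.4, -0.1, 0.3]
opening: 0.243
grip_force: 0.0
```

```bash
python3 tgt.py 40 -45 4;  python3 tgt.py 40 0 4; python3 tgt.py 40 20 4
```

```text
15.7 [400.5  60.  176.3] [-3.141 -0.696  0.194] [-0.046  0.684  2.412  2.885  0.651 -1.552] [ 0.4 -0.1  0.3] 0.243
to [424.6  64.6 176. ] turn deg 0.2 [0.124, 0.001, 0.106, 0.0, 0.0004, -0.0002]
press tcp -199.25485154274523 0.16802076585379666
15.7 [400.5  60.  176.3] [-3.141 -0.696  0.194] [-0.046  0.684  2.412  2.885  0.651 -1.552] [ 0.4 -0.1  0.3] 0.243
to [468.7  73.3 176. ] turn deg 0.2 [0.3543, 0.0007, 0.2983, 0.0, 0.0004, -0.0002]
press tcp -199.25485154274523 0.16802076585379666
15.7 [400.5  60.  176.3] [-3.141 -0.696  0.194] [-0.046  0.684  2.412  2.885  0.651 -1.552] [ 0.4 -0.1  0.3] 0.243
to [488.3  77.2 176. ] turn deg 0.2 [0.4566, 0.0005, 0.3837, 0.0, 0.0004, -0.0002]
press tcp -199.25485154274523 0.16802076585379666
```

>>> arm_command(
  rows=[
    [[0.02, 0, 0.017, 0, 0, 0, -0.5], [0.041, 0, 0.034, 0, 0, 0, -0.5], [0.061, 0, 0.051, 0, 0, 0, -0.5], [0.082, 0, 0.0685, 0, 0, 0, -0.5], [0.102, 0, 0.0855, 0, 0, 0, -0.5], [0.123, 0, 0.1025, 0, 0, 0, -0.5], [0.143, 0, 0.12, 0, 0, 0, -0.5], [0.164, 0, 0.137, 0, 0, 0, -0.5], [0.184, 0, 0.154, 0, 0, 0, -0.5], [0.204, 0, 0.171, 0, 0, 0, -0.5]],
  ],
)

```text
t: 16.53
eef_pos: [439.2, 67.8, 175.3]
tcp_rot: [-3.14, -0.692, 0.194]
ft_force: [-6.5, -1.3, 5.9]
opening: 0.251
grip_force: 3.4
```

>>> arm_command(
  rows=[
    [[0.015, 0, 0.013, 0, 0, 0, -0.5], [0.03, 0, 0.026, 0, 0, 0, -0.5], [0.046, 0, 0.0385, 0, 0, 0, -0.5], [0.061, 0, 0.0515, 0, 0, 0, -0.5], [0.077, 0, 0.064, 0, 0, 0, -0.5], [0.092, 0, 0.077, 0, 0, 0, -0.5], [0.107, 0, 0.09, 0, 0, 0, -0.5], [0.123, 0, 0.103, 0, 0, 0, -0.5]],
  ],
)

```text
t: 17.2
eef_pos: [462.7, 72.4, 175.2]
tcp_rot: [-3.14, -0.692, 0.194]
ft_force: [-6.3, -1.8, 5.6]
opening: 0.247
grip_force: 3.2
```

```bash
python3 tgt.py 40 20 4
```

```text
17.2 [462.7  72.4 175.2] [-3.14  -0.692  0.194] [-0.009  0.689  2.256  2.868  0.501 -1.486] [-6.3 -1.8  5.6] 0.247
to [488.3  77.2 176. ] turn deg 0.4 [0.1369, 0.0014, 0.1066, -0.0, 0.0009, -0.0003]
press tcp -135.80330635224885 0.2418601860141507
```

Steady sliding at about 6.5 N. The contact is now near press x = -6 and the stop is expected 18–32 mm further in, so I slow down.

>>> arm_command(
  rows=[
    [[0.01, 0, 0.0085, 0, 0, 0, -0.5], [0.02, 0, 0.017, 0, 0, 0, -0.5], [0.03, 0, 0.0255, 0, 0, 0, -0.5], [0.04, 0, 0.034, 0, 0, 0, -0.5], [0.05, 0, 0.042, 0, 0, 0, -0.5], [0.06, 0, 0.05, 0, 0, 0, -0.5], [0.068, 0, 0.057, 0, 0, 0, -0.5], [0.074, 0, 0.062, 0, 0, 0, -0.5]],
  ],
)

```text
t: 17.87
eef_pos: [476.9, 75.2, 175.1]
tcp_rot: [-3.14, -0.692, 0.194]
ft_force: [-6.2, -1.1, 5.5]
opening: 0.252
grip_force: 3.4
```

>>> arm_command(
  rows=[
    [[0.004, 0, 0.0034, 0, 0, 0, -0.5], [0.008, 0, 0.0068, 0, 0, 0, -0.5], [0.012, 0, 0.01, 0, 0, 0, -0.5], [0.016, 0, 0.0134, 0, 0, 0, -0.5], [0.02, 0, 0.0168, 0, 0, 0, -0.5], [0.024, 0, 0.02, 0, 0, 0, -0.5]],
  ],
)

```text
t: 18.37
eef_pos: [481.5, 76.1, 175.1]
tcp_rot: [-3.14, -0.692, 0.194]
ft_force: [-7.2, -1.4, 5.3]
opening: 0.249
grip_force: 3.4
```

>>> arm_command(
  rows=[
    [[0.004, 0, 0.0034, 0, 0, 0, -0.5], [0.008, 0, 0.0068, 0, 0, 0, -0.5], [0.012, 0, 0.01, 0, 0, 0, -0.5], [0.016, 0, 0.0134, 0, 0, 0, -0.5]],
  ],
)

```text
t: 18.7
eef_pos: [484.5, 76.7, 175.1]
tcp_rot: [-3.14, -0.692, 0.194]
ft_force: [-6.9, -2.9, 6.8]
opening: 0.254
grip_force: 3.4
```

>>> arm_command(
  rows=[
    [[0.004, 0, 0.0034, 0, 0, 0, -0.5], [0.008, 0, 0.0068, 0, 0, 0, -0.5], [0.012, 0, 0.01, 0, 0, 0, -0.5]],
  ],
)

```text
t: 18.95
eef_pos: [486.8, 77.1, 175.1]
tcp_rot: [-3.14, -0.692, 0.194]
ft_force: [-6.0, -1.7, 6.2]
opening: 0.252
grip_force: 3.4
```

>>> arm_command(
  rows=[
    [[0.004, 0, 0.0034, 0, 0, 0, -0.5], [0.008, 0, 0.0068, 0, 0, 0, -0.5], [0.012, 0, 0.01, 0, 0, 0, -0.5]],
  ],
)

```text
t: 19.2
eef_pos: [488.1, 77.5, 175.2]
tcp_rot: [-3.14, -0.69, 0.193]
ft_force: [-20.7, -5.6, 17.2]
opening: 0.251
grip_force: 10.6
```

The force jumps to about 21 N, so this is the stop. The contact x is about +20, inside the 12–26 range. I hold briefly.

>>> arm_command(
  rows=[
    [[0, 0, 0, 0, 0, 0, -0.5], [0, 0, 0, 0, 0, 0, -0.5], [0, 0, 0, 0, 0, 0, -0.5], [0, 0, 0, 0, 0, 0, -0.5], [0, 0, 0, 0, 0, 0, -0.5], [0, 0, 0, 0, 0, 0, -0.5], [0, 0, 0, 0, 0, 0, -0.5], [0, 0, 0, 0, 0, 0, -0.5]],
  ],
)

```text
t: 19.87
eef_pos: [488.0, 77.5, 175.2]
tcp_rot: [-3.14, -0.69, 0.193]
ft_force: [-16.2, -4.9, 13.7]
opening: 0.247
grip_force: 8.7
```

>>> arm_command(
  rows=[
    [[0.002, 0, 0.0016, 0, 0, 0, -0.5], [0.003, 0, 0.0025, 0, 0, 0, -0.5], [0.003, 0, 0.0025, 0, 0, 0, -0.5], [0.003, 0, 0.0025, 0, 0, 0, -0.5], [0.003, 0, 0.0025, 0, 0, 0, -0.5], [0.003, 0, 0.0025, 0, 0, 0, -0.5], [0.003, 0, 0.0025, 0, 0, 0, -0.5]],
  ],
)

```text
t: 20.45
eef_pos: [488.2, 77.5, 175.2]
tcp_rot: [-3.14, -0.689, 0.193]
ft_force: [-20.8, -5.7, 16.4]
opening: 0.249
grip_force: 10.4
```

>>> arm_command(
  rows=[
    [[-0.004, 0, -0.0034, 0, 0, 0, -0.5], [-0.01, 0, -0.0085, 0, 0, 0, -0.5], [-0.03, 0, -0.025, 0, 0, 0, -0.5], [-0.08, 0, -0.067, 0, 0, 0, -0.5], [-0.15, 0, -0.126, 0, 0, 0, -0.5], [-0.25, 0, -0.21, 0, 0, 0, -0.5], [-0.35, 0, -0.294, 0, 0, 0, -0.5], [-0.35, 0, -0.294, 0, 0, 0, -0.5]],
  ],
)

```text
t: 21.12
eef_pos: [419.7, 64.1, 175.3]
tcp_rot: [-3.139, -0.689, 0.193]
ft_force: [1.1, -0.1, -0.5]
opening: 0.251
grip_force: 0.0
```

```bash
python3 p.py; python3 -c "
from h import *
im,d=grab('top','t6'); im=im[90:250,220:320,::-1]; im=cv2.convertScaleAbs(cv2.resize(im,None,fx=3.5,fy=3.5,interpolation=cv2.INTER_CUBIC),alpha=1.6)
b,d=grab('side','s6'); b=cv2.convertScaleAbs(cv2.resize(b[90:250,330:450,::-1],None,fx=3.5,fy=3.5,interpolation=cv2.INTER_CUBIC),alpha=1.5)
cv2.imwrite('pics/e.png',np.hstack([im,b]))"
```

```text
21.1167 [419.7  64.1 175.3] [-3.139 -0.689  0.193] [-0.033  0.684  2.363  2.882  0.597 -1.53 ] [ 1.1 -0.1 -0.5] 0.251
```

View pics/e.png

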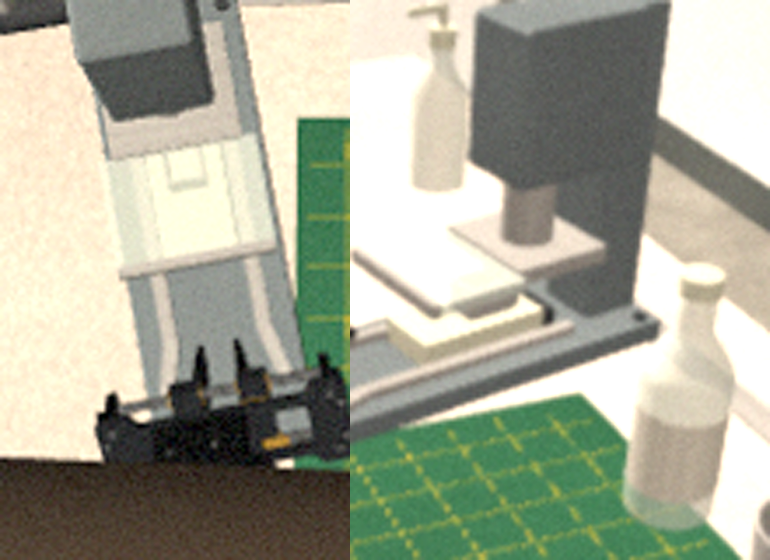

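The final picture shows the pallet flat under the guard, its lead end against the dark stop at (545,300), square between the rails. The gripper is about 70 mm clear and the force reads zero. I hand the job in.

```bash
python3 -c "
from cell import *
print(job_done())"
```

```text
the job is handed in; nothing more can be done
None
```

The strap pallet is released and resting flat and square against the back stop, after being pressed home at about 21 N and backed off at t = 21 s; I handed the job in without touching the other items, and no verdict came back.

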